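# Tip the battery over and push it home in the charging dock

### The job

On the pit table of a model car racer, the battery pack stands on its long narrow side in front of the blue charging dock. Push it over towards the dock so that it lies flat on the table with its yellow label up, then push it along the table, long side first, into the dock until it sits square against the back stop. Do it by pushing only, never lift the battery off the table, and leave the wheel, the gear and the glue bottle where they are.

Things in the scene. Friction and masses are not known exactly. Their poses are not given: they have to be found in the camera images.
- battery: Black battery pack, 25 x 96 x 47 mm (x, y, z), 0.18 to 0.29 kg. At first z is up and +x points within 0.2 rad of the dock's +x (into the dock); yellow label with red stripe on the -x face, away from the dock. Origin: centre of the 25 x 96 side it stands on. Pushed over, x points down, label up, z into the dock, origin at the centre of the rear side. Topples by itself past 28 degrees.
- battery_center (a point): Centre of the battery pack: 23.5 mm above the table while standing, 12.5 mm when lying flat (the pack is then 25 mm high).
- battery_lead (a point): Centre of the 25 x 96 mm side opposite the battery's origin (its top side while standing, 47 mm from the origin along its z). It is the side that goes into the dock first and meets the back stop.
- dock: Fixed blue three-sided fence, walls 16 high, 6 thick, no floor: the battery slides on the table. Origin: table height, middle of the back stop's inner face; z up, +x into the dock, mouth to -x. Side walls at y = +/-56 (inner) for x = -40..0, flaring to +/-72 at x = -62. Battery starts 155 to 220 from the origin, within 12 of the centre line. Grey charger, 47 high, at x 75..175, y -30..90 (all mm).
- wheel: Bystander: black foam tyre with a white hub, lying flat, 62 mm across and 35 mm high, loose. Origin: centre of its underside.
- gear: Bystander: black gear 45 mm across with a steel stub shaft standing up, 35 mm high in all, loose. Origin: centre of its underside.
- glue: Bystander: small white glue bottle with a red cap, 32 mm across and 65 mm high, standing loose. Origin: centre of its underside.
Not all that is in view belongs to the job. Leave any turquoise look-alike of the battery alone.

How it is judged:
By the outcome, as a careful person would: the job done as asked, in the order asked, and still so for the second after the job is handed in, with the robot touching nothing.
It also fails if it takes over 48 s, if anything falls off the work surface, if the arm or the gripper's body presses on something with over 40 N, if the wrist force passes 120 N, or if a joint passes its speed limit or range.

### The arm

A 6-joint arm with a two-finger parallel gripper is mounted at the origin on the work surface. World frame = base frame: x ahead of the robot, y to its left, z up, the work surface at z = 0. Lengths are in m, angles in rad, forces in N, time in s.
With the tool pointing down it reaches from about 0.35 to 0.775 m from the base axis. Payload 5.5 kg.
Tool frame: the origin (TCP) lies between the finger pads; the fingertips stand 11 mm ahead of it and the grasp point (between the pads) lies 8 mm behind it (tips_ahead is the distance from the TCP to the fingertips, in m); z points along the fingers, y is the line along which they close (so a half turn about z gives the same grasp; the last joint's range is limited). The gripper opens to 85 mm and grips with 20 to 120 N. Pads are 22 mm wide; open, the fingers measure 114 mm over their backs; the gripper's body (76 mm by 85 mm) begins 54 mm behind the grasp point. The pads swing forward as they close: fully open they stand 13 mm farther back than shut.
Start: joints at [-1.469, 0.313, 0.046, 1.304, 0, 1.431], TCP at [0.138, -0.558, 0.203] pointing down, gripper open.
Joint ranges: [-2.76, 2.76], [-0.86, 1.69], [-1.03, 1.26], [-2.2, 2.34], [-1.47, 1.5], [-3.14, 3.14]. Speed limits (rad/s): [2.57, 2.57, 3.14, 3.14, 3.14, 3.14].

### API

Orientations are given as a unit quaternion [w, x, y, z].
In Python, from workcell import * gives the robot as it stands. The module is installed in compiled form; this text tells all that it offers.
- The arm moves only by the tool jog_arm, never from a script. Its argument "moves" is a list of rows, each an object with "fingers": the closure, from 0 (fully open) to 1 (shut); "slide": the shift along the tool's x, y, z in mm, a list of three; "angular": the turn, a rotation vector about the tool's x, y, z in degrees, a list of three. A call has 1 to 10 rows; each row is the pose to reach, as a shift and turn from the pose commanded when the call began, along the tool's axes at that moment; what a row does not reach only later rows make up. A row lasts 1/12 s, in which the tool goes at most 41.7 mm and 7.16 degrees, less where a joint would pass 70% of its speed; a pose out of reach is approached as far as the arm can. A call with a gripper value outside its range is refused whole. The fingers move at their own pace and stop on an object; "squeeze" is the grip in N (left out, the last holds). Time passes only in rows, so rows that repeat a pose let the fingers close. It gives the time, the measured TCP pose, the force, the opening and the grip force at its end, in the units of the state.
- get_state(): the state, without advancing time (a new reading comes with each control period).
- read_camera(name): name is "scene" or "side" or "wrist"; returns a dict with "color" (420x560x3 uint8, red, green, blue), "fovy" (degrees; the focal length in pixels is half the picture's height over the tangent of half this angle, whatever the lens; pixels are square), "cx", "cy" (the principal point, pixels), "world_from_camera" (4x4, takes a point from camera to world coordinates); the wrist camera has in their place "tool_from_camera" (4x4, takes a point from camera to tool coordinates, whose origin is the TCP and whose axes are the flange's). Camera axes: x right, y down, z forward; pixel columns grow to the right and rows downward; lengths in m; the calibration is good to about 2 mm. A picture is of the moment at which its call begins: read the wrist's pose just before it. There is no depth.
- hand_in(): hands the job in; it is judged then, once.
Trained networks look in a picture, given as the dict that the camera call returned (one of the last four; its "shot" number tells which), for a name from the list of things; names that differ only in an ending like _2 or _b are one class to them, and where a whole thing is asked for, a point or a joint stands for the part that bears it (a point fixed in the world has none). Each returns a list of dicts, best first, with "p" (0 to 1); they miss things now and then, are a little off and sometimes report something else, mostly with a low value. They report only what shows in the picture. A call takes as long as a camera call. They do not tell look-alikes from the thing itself.
- look_for(target, picture): "point" ([column, row] in pixels, amid what is visible of it).
- tip_of(target, picture): "point" ([column, row] in pixels: a listed point, or the origin of a listed thing).
The state is a dict: "clock": time; "joint_pos": joint angles; "qvel": joint speeds; "tau": joint torques, N m; "tcp_pos": TCP position; "orientation": TCP orientation; "wrist_force": force on the tool from outside, world axes, zero at the start; "ft_torque": the same for the moment, N m; "finger_gap": finger opening in m; "grip_force": force on a finger pad.
Only numpy, scipy, OpenCV 4.12 (cv2) and the standard library are available. Lean on these libraries where they do the work, as an engineer would, in place of code of your own. Each camera call takes 0.05 s, during which the arm holds its last target. There are 200 camera calls.

## Working session

There is one attempt and no reset: what is moved stays moved. The work goes in short steps, Python scripts to look and compute and a tool call to move; the robot and the scene stay as the last step left them, time stands still between calls to the robot, and variables do not carry over. Pictures are saved under pics/ and viewed, at most 10 in all, crops included, and the job is handed in when it is done.

Besides the shell and the picture viewer there is one more tool, called after ">>>" as name([rows], argument=value, ...), one row to a line, values as JSON. jog_arm: Moves the arm, as the interface text tells. Its arguments: {"type":"object","properties":{"moves":{"type":"array","items":{"type":"object","properties":{"fingers":{"type":"number"},"slide":{"type":"array","items":{"type":"number"}},"angular":{"type":"array","items":{"type":"number"}}}}},"squeeze":{"type":"number"}},"required":["moves"]}

```bash
mkdir -p pics; cat > h.py <<'E'
from workcell import *
import numpy as np, cv2
from scipy.spatial.transform import Rotation as R
def ray(pic,pt,z):
    f=pic["color"].shape[0]/2/np.tan(np.radians(pic["fovy"])/2)
    T=np.array(pic["world_from_camera"])
    d=T[:3,:3]@np.array([(pt[0]-pic["cx"])/f,(pt[1]-pic["cy"])/f,1]); o=T[:3,3]
    return o+d*(z-o[2])/d[2]
def proj(pic,P):
    f=pic["color"].shape[0]/2/np.tan(np.radians(pic["fovy"])/2)
    T=np.linalg.inv(np.array(pic["world_from_camera"]))
    c=T[:3,:3]@np.array(P)+T[:3,3]
    return np.array([pic["cx"]+f*c[0]/c[2],pic["cy"]+f*c[1]/c[2]])
def save(pic,n): cv2.imwrite("pics/"+n,pic["color"][:,:,::-1])
def tri(pa,a,pb,b):
    A=[];B=[]
    for p,q in((pa,a),(pb,b)):
        o=np.array(p["world_from_camera"])[:3,3]; d=ray(p,q,0)-o; d/=np.linalg.norm(d)
        M=np.eye(3)-np.outer(d,d); A.append(M);B.append(M@o)
    return np.linalg.solve(sum(A),sum(B))
E
python3 - <<'E'
from h import *
s=get_state(); print(s["clock"],s["tcp_pos"],s["orientation"])
hz={"battery":0,"battery_center":.0235,"battery_lead":.047,"dock":0,"wheel":0,"gear":0,"glue":0}
for c in("scene","side"):
    p=read_camera(c); save(p,c+"0.png"); print(c,np.round(np.array(p["world_from_camera"])[:3,3],2))
    for n,z in hz.items():
        for d in tip_of(n,p)[:3]: print(n,np.round(d["point"]),round(d["p"],2),np.round(ray(p,d["point"],z),3))
E
```

```text
0.0 [ 0.13760999 -0.55772171  0.202108  ] [-9.06483055e-04  9.92702523e-01  1.20585562e-01  2.61138407e-05]
scene [1.01 0.63 0.52]
battery [250. 337.] 0.97 [0.741 0.156 0.   ]
battery [284. 280.] 0.71 [0.629 0.077 0.   ]
battery [393. 326.] 0.65 [0.562 0.253 0.   ]
battery_center [283. 272.] 0.81 [0.637 0.084 0.023]
battery_center [391. 316.] 0.67 [0.568 0.253 0.024]
battery_center [248. 325.] 0.63 [0.743 0.155 0.023]
battery_lead [398. 298.] 0.64 [0.556 0.251 0.047]
battery_lead [250. 311.] 0.57 [0.74  0.156 0.047]
battery_lead [284. 257.] 0.56 [0.631 0.079 0.047]
dock [245. 234.] 0.86 [ 0.611 -0.077  0.   ]
wheel [288. 195.] 0.67 [ 0.461 -0.152  0.   ]
wheel [287. 256.] 0.63 [0.588 0.027 0.   ]
gear [354. 230.] 0.65 [0.438 0.029 0.   ]
glue [177. 281.] 0.75 [ 0.773 -0.019  0.   ]
side [ 0.36 -0.74  0.68]
battery [235. 169.] 0.75 [0.573 0.26  0.   ]
battery [312. 180.] 0.69 [0.745 0.158 0.   ]
battery [280. 206.] 0.59 [0.638 0.081 0.   ]
battery_center [277. 198.] 0.85 [0.63  0.082 0.023]
battery_center [230. 162.] 0.84 [0.562 0.261 0.023]
battery_center [312. 173.] 0.68 [0.744 0.156 0.023]
battery_lead [227. 154.] 0.86 [0.556 0.263 0.047]
battery_lead [277. 192.] 0.66 [0.627 0.072 0.047]
battery_lead [314. 161.] 0.55 [0.753 0.169 0.047]
dock [291. 254.] 0.59 [ 0.611 -0.077  0.   ]
wheel [233. 289.] 0.91 [ 0.474 -0.135  0.   ]
gear [196. 232.] 0.76 [0.437 0.046 0.   ]
glue [353. 221.] 0.72 [ 0.776 -0.018  0.   ]
```

View pics/scene0.png

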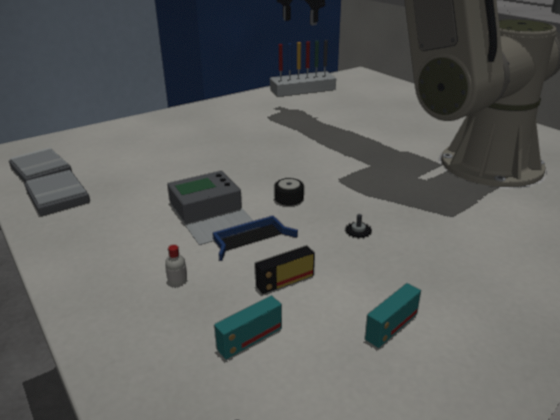

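View pics/side0.png

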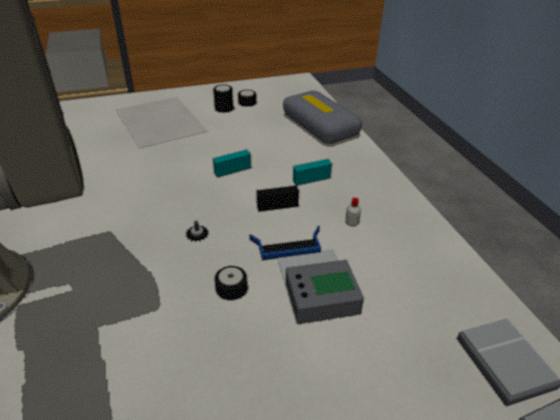

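The scene picture shows the black battery at (285,270) with its label facing the camera, and the blue dock behind it at (253,235). The glue is at (176,267), the gear at (358,228), the wheel at (289,190), and there are two turquoise decoys at (250,325) and (392,313). The side picture agrees: battery (278,197), dock (290,245). I'll move to a wrist view from above.

>>> jog_arm([
  {"fingers":0.3,"slide":[645,-560,-50],"angular":[0,0,-76]},
  {"fingers":0.3,"slide":[645,-560,-50],"angular":[0,0,-76]},
  {"fingers":0.3,"slide":[645,-560,-50],"angular":[0,0,-76]},
  {"fingers":0.3,"slide":[645,-560,-50],"angular":[0,0,-76]},
  {"fingers":0.3,"slide":[645,-560,-50],"angular":[0,0,-76]},
  {"fingers":0.3,"slide":[645,-560,-50],"angular":[0,0,-76]},
  {"fingers":0.3,"slide":[645,-560,-50],"angular":[0,0,-76]},
  {"fingers":0.3,"slide":[645,-560,-50],"angular":[0,0,-76]},
  {"fingers":0.3,"slide":[645,-560,-50],"angular":[0,0,-76]},
  {"fingers":0.3,"slide":[645,-560,-50],"angular":[0,0,-76]},
])

```text
clock: 1.63
tcp_pos: [0.3781, -0.2166, 0.2279]
orientation: [0.001, 0.733, 0.681, 0.0]
wrist_force: [0.7, -0.2, 0.2]
finger_gap: 0.0597
grip_force: 0.0
```

```bash
cat >> h.py <<'E'
def to(P,yaw):
    s=get_state(); w,x,y,z=s["orientation"]; r=R.from_quat([x,y,z,w])
    t=R.from_euler("z",yaw,degrees=True)*R.from_euler("x",180,degrees=True)
    print("t",round(s["clock"],2),"tcp",np.round(s["tcp_pos"],4),"F",np.round(s["wrist_force"],1),"gap",round(s["finger_gap"],4),"j",np.round(s["joint_pos"],2))
    print("slide",np.round(r.inv().apply(np.array(P)-s["tcp_pos"])*1000,1),"ang",np.round((r.inv()*t).as_rotvec(degrees=True),1))
def wrist():
    s=get_state(); p=read_camera("wrist"); w,x,y,z=s["orientation"]
    T=np.eye(4);T[:3,:3]=R.from_quat([x,y,z,w]).as_matrix();T[:3,3]=s["tcp_pos"]
    p["world_from_camera"]=T@np.array(p["tool_from_camera"]); return p
E
python3 -c "
from h import *
to([.63,.14,.25],90); print(np.round(read_camera('wrist')['tool_from_camera'],3))"
```

```text
t 1.63 tcp [ 0.3781 -0.2166  0.2279] F [ 0.7 -0.2  0.2] gap 0.0597 j [-0.7   0.03 -0.23  1.3  -0.    0.94]
slide [374.  225.1 -22.2] ang [ 0.1  0.  -4.2]
[[ 0.001 -0.964 -0.267  0.067]
 [ 1.     0.     0.001 -0.   ]
 [-0.    -0.267  0.964 -0.172]
 [ 0.     0.     0.     1.   ]]
```

>>> jog_arm([
  {"slide":[374,225,-22],"angular":[0,0,-4]},
  {"slide":[374,225,-22],"angular":[0,0,-4]},
  {"slide":[374,225,-22],"angular":[0,0,-4]},
  {"slide":[374,225,-22],"angular":[0,0,-4]},
  {"slide":[374,225,-22],"angular":[0,0,-4]},
  {"slide":[374,225,-22],"angular":[0,0,-4]},
  {"slide":[374,225,-22],"angular":[0,0,-4]},
  {"slide":[374,225,-22],"angular":[0,0,-4]},
  {"slide":[374,225,-22],"angular":[0,0,-4]},
  {"slide":[374,225,-22],"angular":[0,0,-4]},
])

```text
schema error: expected keys fingers, slide, angular
```

```bash
python3 - <<'E'
from h import *
to([.63,.14,.25],90)
p=wrist(); save(p,"w1.png"); np.save("w1.npy",p["world_from_camera"]); print(p["fovy"],p["cx"],p["cy"])
for n,z in {"battery":0,"battery_center":.0235,"battery_lead":.047,"dock":0}.items():
    for d in tip_of(n,p)[:2]: print(n,np.round(d["point"],1),round(d["p"],2),np.round(ray(p,d["point"],z),4))
E
```

```text
t 1.68 tcp [ 0.3816 -0.2105  0.2284] F [1.6 2.8 0.6] gap 0.06 j [-0.69  0.03 -0.23  1.3   0.    0.94]
slide [364.7 227.2 -19.6] ang [ 0.2 -0.2 -3.4]
68.92486585568042 277.5366619392734 211.5747455604275
dock [458.7  64.6] 0.72 [ 0.6078 -0.0837  0.    ]
```

View pics/w1.png

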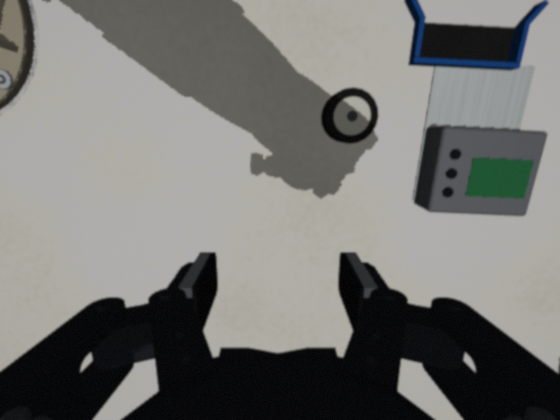

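The move was refused because "fingers" is required. The picture still shows the dock at the upper right (410–545, 0–68), opening upwards, with the charger at (485,165) and the wheel at (350,115).

>>> jog_arm([
  {"fingers":0.3,"slide":[365,227,-20],"angular":[0,0,-3]},
  {"fingers":0.3,"slide":[365,227,-20],"angular":[0,0,-3]},
  {"fingers":0.3,"slide":[365,227,-20],"angular":[0,0,-3]},
  {"fingers":0.3,"slide":[365,227,-20],"angular":[0,0,-3]},
  {"fingers":0.3,"slide":[365,227,-20],"angular":[0,0,-3]},
  {"fingers":0.3,"slide":[365,227,-20],"angular":[0,0,-3]},
  {"fingers":0.3,"slide":[365,227,-20],"angular":[0,0,-3]},
  {"fingers":0.3,"slide":[365,227,-20],"angular":[0,0,-3]},
  {"fingers":0.3,"slide":[365,227,-20],"angular":[0,0,-3]},
  {"fingers":0.3,"slide":[365,227,-20],"angular":[0,0,-3]},
])

```text
clock: 2.77
tcp_pos: [0.6258, 0.1157, 0.2464]
orientation: [0.0, 0.718, 0.696, -0.0]
wrist_force: [0.6, -0.9, 0.3]
finger_gap: 0.0599
grip_force: 0.0
```

```bash
python3 - <<'E'
from h import *
to([.63,.14,.25],90)
p=wrist(); save(p,"w2.png"); np.save("w2.npy",p["world_from_camera"])
for n,z in {"battery":0,"battery_center":.0235,"battery_lead":.047,"dock":0}.items():
    for d in tip_of(n,p)[:3]: print(n,np.round(d["point"],1),round(d["p"],2),np.round(ray(p,d["point"],z),4))
E
```

```text
t 2.77 tcp [0.6258 0.1157 0.2464] F [ 0.6 -0.9  0.3] gap 0.0599 j [ 0.06  0.43  0.33  1.46 -0.    1.66]
slide [24.5  3.4 -3.6] ang [-0.   0.  -1.8]
battery [366.  146.1] 0.93 [0.7452 0.1541 0.    ]
battery [281.  202.4] 0.9 [0.6294 0.0801 0.    ]
battery [222.1  69.8] 0.9 [0.5602 0.2537 0.    ]
battery_center [221.3  65.2] 0.92 [0.5634 0.2547 0.0235]
battery_center [281.5 205.6] 0.78 [0.6298 0.0815 0.0235]
battery_center [371.4 143.3] 0.59 [0.7452 0.159  0.0235]
battery_lead [379.7 145.4] 0.98 [0.7482 0.1577 0.047 ]
battery_lead [280.6 210.6] 0.82 [0.6284 0.0811 0.047 ]
battery_lead [219.   64.5] 0.64 [0.5647 0.2512 0.047 ]
dock [273.1 304.6] 0.75 [ 0.6127 -0.0823  0.    ]
```

View pics/w2.png

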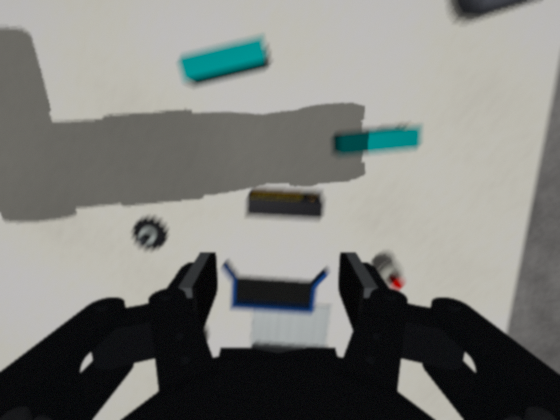

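The wrist view is blurry. The battery is at (285,202), nearly parallel to the dock at (275,292), whose mouth opens up towards it. The glue is at (388,270) and the gear at (150,233). I'll fit the dock and battery outlines for yaw.

```bash
cat >> h.py <<'E'
from scipy.optimize import minimize
def boxes(kind):
    if kind=="dock":
        o=[]
        for poly in ([(0,-62),(6,-62),(6,62),(0,62)],)+tuple([(0,s*56),(0,s*62),(-40,s*62),(-40,s*56)] for s in(1,-1))+tuple([(-40,s*56),(-40,s*62),(-62,s*78),(-62,s*72)] for s in(1,-1)):
            o.append(np.array([(x,y,z) for x,y in poly for z in(0,16)])/1e3)
        return o
    h=dict(stand=(12.5,48,47),flat=(23.5,48,25))[kind]
    return [np.array([(x,y,z) for x in(-h[0],h[0]) for y in(-h[1],h[1]) for z in(0,h[2])])/1e3]
def render(pic,kind,q):
    m=np.zeros(pic["color"].shape[:2],np.uint8); c,s=np.cos(q[2]),np.sin(q[2])
    for b in boxes(kind):
        W=np.c_[q[0]+c*b[:,0]-s*b[:,1],q[1]+s*b[:,0]+c*b[:,1],b[:,2]]
        u=np.array([proj(pic,w) for w in W])*16
        cv2.fillConvexPoly(m,cv2.convexHull(u.astype(np.int32)),1,shift=4)
    return m
def mask(pic,kind,q):
    hsv=cv2.cvtColor(pic["color"],cv2.COLOR_RGB2HSV).astype(int); H,S,V=hsv[...,0],hsv[...,1],hsv[...,2]
    blue=(H>105)&(H<128)&(S>110)&(V>40)
    m=blue if kind=="dock" else (((V<75)&~blue)|((H<35)&(S>120)))
    near=cv2.dilate(render(pic,kind,q),np.ones((25,25))) if kind=="dock" else cv2.dilate(render(pic,kind,q),np.ones((9,9)))
    return (m&(near>0)).astype(np.uint8)
def fit(pics,kind,q0):
    q0=np.array(q0,float)
    for _ in range(2):
        ms=[cv2.GaussianBlur(mask(p,kind,q0).astype(np.float32),(0,0),1) for p in pics]
        f=lambda q:sum(((cv2.GaussianBlur(render(p,kind,q).astype(np.float32),(0,0),1)-m)**2).sum()/m.sum() for p,m in zip(pics,ms))
        r=minimize(f,q0,method="Nelder-Mead",options=dict(initial_simplex=q0+np.array([[0,0,0],[.008,0,0],[0,.008,0],[0,0,.12]]),xatol=1e-4)); q0=r.x
    return r.x,r.fun/len(pics)
E
python3 - <<'E'
from h import *
w=wrist(); sc=read_camera("scene"); sd=read_camera("side"); save(w,"w3.png")
for n,P in(("all",[w,sc,sd]),("w",[w]),("sc",[sc]),("sd",[sd])):
    for k,q in(("dock",[.612,-.08,-1.6]),("stand",[.63,.081,-1.6])):
        r=fit(P,k,q); print(n,k,np.round(r[0],4),round(r[1],3))
        if n=="all":
            for p in P:
                cs,_=cv2.findContours(render(p,k,r[0]),0,2); p["color"]=cv2.drawContours(p["color"].copy(),cs,-1,(255,0,255),1) if k=="x" else p["color"]
E
```

```text
all dock [ 0.6089 -0.0804 -1.6832] 0.313
all stand [ 0.631   0.081  -1.6387] 0.062
w dock [ 0.609  -0.0812 -1.6698] 0.197
w stand [ 0.6309  0.0806 -1.6443] 0.072
sc dock [ 0.6068 -0.0812 -1.673 ] 0.259
sc stand [ 0.6303  0.0798 -1.6254] 0.024
sd dock [ 0.6095 -0.0757 -1.6603] 0.322
sd stand [ 0.6322  0.0846 -1.6193] 0.063
```

Dock fit: (0.609, -0.0805), yaw -1.675. The battery is 163 mm in front and 5 mm off centre, which agrees with the given ranges. Next I'll go down behind the battery.

```bash
cat >> h.py <<'E'
D=np.array([.609,-.0805,-1.675]); YAW=np.degrees(D[2])+180
def dk(x,y,z): # dock mm -> world
    c,s=np.cos(D[2]),np.sin(D[2]); return np.array([D[0]+(c*x-s*y)/1e3,D[1]+(s*x+c*y)/1e3,z/1e3])
def indock(q):
    c,s=np.cos(D[2]),np.sin(D[2]); d=(np.array(q[:2])-D[:2])*1e3; return np.round([c*d[0]+s*d[1],-s*d[0]+c*d[1]],1)
E
python3 -c "
from h import *
to(dk(-216,5,41),YAW)"
```

```text
t 3.17 tcp [0.6239 0.1145 0.2471] F [-0.2  0.3  0. ] gap 0.06 j [ 0.06  0.43  0.32  1.46 -0.    1.66]
slide [ 19.7  11.9 206.1] ang [0.  0.  4.3]
```

>>> jog_arm([
  {"fingers":0.3,"slide":[20,12,20],"angular":[0,0,4.3]},
  {"fingers":0.3,"slide":[20,12,60],"angular":[0,0,4.3]},
  {"fingers":0.3,"slide":[20,12,100],"angular":[0,0,4.3]},
  {"fingers":0.3,"slide":[20,12,140],"angular":[0,0,4.3]},
  {"fingers":0.3,"slide":[20,12,180],"angular":[0,0,4.3]},
  {"fingers":0.3,"slide":[20,12,206],"angular":[0,0,4.3]},
  {"fingers":0.3,"slide":[20,12,206],"angular":[0,0,4.3]},
  {"fingers":0.3,"slide":[20,12,206],"angular":[0,0,4.3]},
  {"fingers":0.3,"slide":[20,12,206],"angular":[0,0,4.3]},
])

```text
clock: 3.92
tcp_pos: [0.6384, 0.1356, 0.0433]
orientation: [0.001, 0.743, 0.67, 0.001]
wrist_force: [0.2, 0.3, 0.3]
finger_gap: 0.0598
grip_force: 0.0
```

```bash
python3 - <<'E'
from h import *
to(dk(-216,5,41),YAW)
p=read_camera("scene"); save(p,"s4.png")
x=cv2.resize(p["color"][180:360,180:420],None,fx=3,fy=3,interpolation=cv2.INTER_CUBIC)
cv2.imwrite("pics/s4c.png",x[:,:,::-1])
E
```

```text
t 3.92 tcp [0.6384 0.1356 0.0433] F [0.2 0.3 0.3] gap 0.0598 j [ 0.09  0.54 -0.    1.02 -0.    1.76]
slide [-2.  -1.7  2.3] ang [ 0.2 -0.   0.1]
```

View pics/s4c.png

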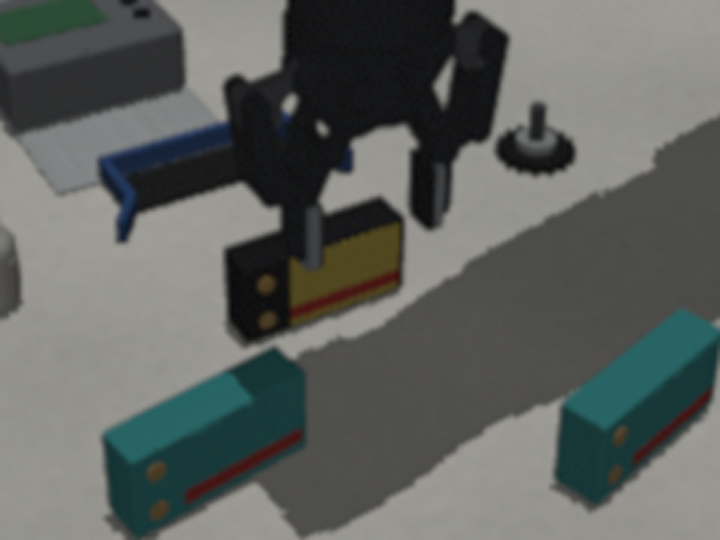

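The crop shows both fingers behind the battery (tips at about (312,268) and (435,225)). The battery is still standing with its label towards the fingers, and nothing is touching. I'll check the tip height by projection.

```bash
python3 - <<'E'
from h import *
p=read_camera("scene")
for z in(28,34,40,46): print(z,[np.round((proj(p,dk(-218+a,6+b,z))-[180,180])*3) for a,b in((-11,30),(11,30),(-11,-30),(-11,-44))])
E
```

```text
28 [array([323., 353.]), array([302., 328.]), array([428., 315.]), array([452., 307.])]
34 [array([323., 343.]), array([302., 318.]), array([429., 306.]), array([452., 297.])]
40 [array([323., 334.]), array([302., 309.]), array([429., 296.]), array([453., 288.])]
46 [array([323., 324.]), array([302., 299.]), array([429., 287.]), array([453., 278.])]
```

The seen tips lie about 60 px higher in the crop than the nominal geometry predicts, which is roughly 35–40 mm in height. I'll check against the side and wrist views before pushing.

```bash
python3 - <<'E'
from h import *
print({k:np.round(v,4) for k,v in get_state().items() if k not in("qvel","tau")})
p=read_camera("side"); a=cv2.resize(p["color"][130:270,200:330],(390,420),interpolation=cv2.INTER_CUBIC)
w=wrist(); b=cv2.resize(w["color"][100:400,130:430],(400,400))
m=np.zeros((420,800,3),np.uint8); m[:,:390]=a; m[:400,400:]=b
cv2.imwrite("pics/m5.png",m[:,:,::-1])
for z in(28,46,64,82):
  print(z,[np.round((proj(p,dk(-218+a,6+b,z))-[200,130])*3) for a,b in((11,30),(11,44),(11,-30),(11,-44))],[np.round((proj(w,dk(-218+a,6+b,z))-[130,100])*4/3+[400,0]) for a,b in((11,30),(-11,30),(11,-30),(-11,-30))])
E
```

```text
{'clock': np.float64(4.0167), 'joint_pos': array([ 8.7100e-02,  5.4100e-01, -3.5000e-03,  1.0208e+00, -1.0000e-04,
        1.7602e+00]), 'tcp_pos': array([0.6393, 0.1361, 0.0441]), 'orientation': array([0.0017, 0.7423, 0.67  , 0.0022]), 'wrist_force': array([0.4401, 0.6322, 0.7966]), 'ft_torque': array([-0.0179, -0.0268,  0.0178]), 'grip_force': np.float64(0.0), 'finger_gap': np.float64(0.0596)}
28 [array([260., 163.]), array([277., 161.]), array([185., 171.]), array([167., 173.])] [array([655., 201.]), array([656., 158.]), array([533., 201.]), array([531., 158.])]
46 [array([261., 144.]), array([278., 142.]), array([184., 152.]), array([166., 154.])] [array([660., 216.]), array([662., 170.]), array([527., 216.]), array([525., 170.])]
64 [array([261., 124.]), array([279., 123.]), array([184., 133.]), array([166., 134.])] [array([667., 235.]), array([670., 185.]), array([521., 235.]), array([518., 185.])]
82 [array([262., 105.]), array([280., 103.]), array([184., 113.]), array([166., 115.])] [array([676., 258.]), array([679., 203.]), array([512., 258.]), array([509., 203.])]
```

View pics/m5.png

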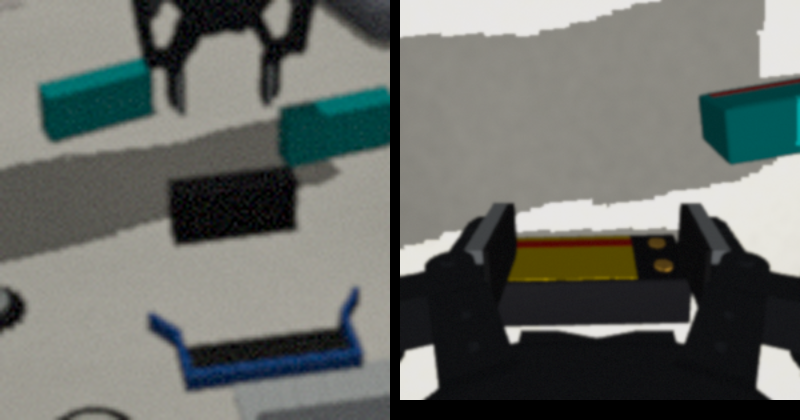

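In all three views the fingertips sit about 80 mm above the table while the TCP reads 44 mm. The wrist tip corners (515,205) and (682,205) match the z=82 projection. So at this opening the real tips are about 37 mm behind the TCP. I'll lower by 42 and check again.

>>> jog_arm([
  {"fingers":0.3,"slide":[0,0,15],"angular":[0,0,0]},
  {"fingers":0.3,"slide":[0,0,30],"angular":[0,0,0]},
  {"fingers":0.3,"slide":[0,0,42],"angular":[0,0,0]},
  {"fingers":0.3,"slide":[0,0,42],"angular":[0,0,0]},
  {"fingers":0.3,"slide":[0,0,42],"angular":[0,0,0]},
])

```text
clock: 4.53
tcp_pos: [0.6364, 0.1363, -0.0015]
orientation: [-0.0, 0.742, 0.67, -0.0]
wrist_force: [0.5, 0.1, 0.5]
finger_gap: 0.0594
grip_force: 0.0
```

```bash
python3 - <<'E'
from h import *
to(dk(-216,5,0),YAW)
s=read_camera("scene"); p=read_camera("side"); w=wrist(); print(indock(get_state()["tcp_pos"]))
a=cv2.resize(p["color"][130:230,200:330],(390,300),interpolation=cv2.INTER_CUBIC)
b=cv2.resize(w["color"][100:400,130:430],(400,400))
c=cv2.resize(s["color"][200:300,240:370],(390,300),interpolation=cv2.INTER_CUBIC)
m=np.zeros((600,800,3),np.uint8); m[:300,:390]=a; m[300:,:390]=c; m[:400,400:]=b
cv2.imwrite("pics/m6.png",m[:,:,::-1])
for z in(20,32,44):
  print(z,[np.round((proj(p,dk(-218+a,6+b,z))-[200,130])*3) for a,b in((11,30),(11,-30))],[np.round((proj(s,dk(-218+a,6+b,z))-[240,200])*3+[0,300]) for a,b in((-11,30),(-11,-30))],[np.round((proj(w,dk(-218+a,6+b,z))-[130,100])*4/3+[400,0]) for a,b in((-11,30),(-11,-30))])
E
```

```text
t 4.53 tcp [ 0.6364  0.1363 -0.0015] F [0.5 0.1 0.5] gap 0.0594 j [ 0.09  0.58 -0.06  0.93 -0.    1.76]
slide [-2.5  0.3 -1.5] ang [-0.1  0.   0.2]
[-218.7    6. ]
20 [array([260., 171.]), array([185., 179.])] [array([143., 606.]), array([248., 568.])] [array([674., 185.]), array([522., 185.])]
32 [array([260., 159.]), array([185., 167.])] [array([143., 587.]), array([248., 549.])] [array([680., 197.]), array([516., 196.])]
44 [array([261., 146.]), array([184., 154.])] [array([143., 567.]), array([249., 530.])] [array([687., 210.]), array([509., 210.])]
```

View pics/m6.png

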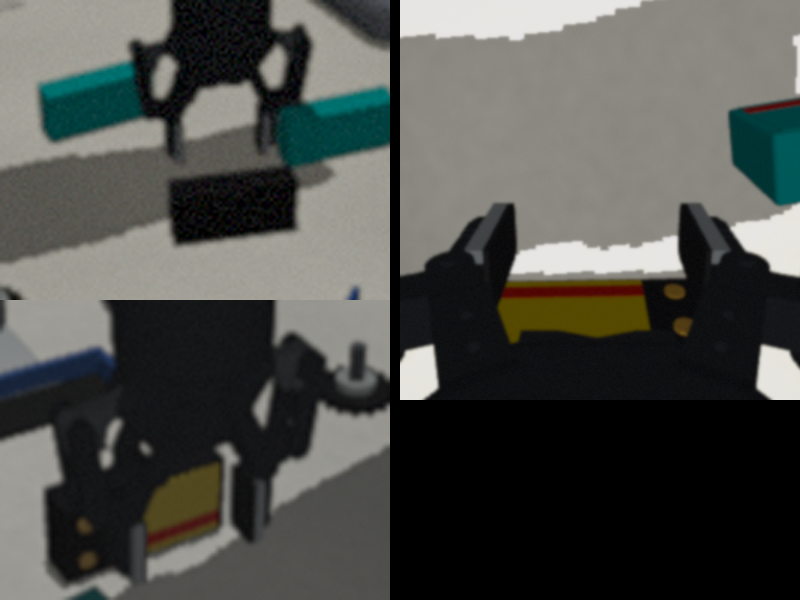

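Side tips (178,160)/(262,153) and scene tip (138,583) put the tips about 36 mm up, near the battery's top. Now the slow topple push towards the dock (tool -x).

>>> jog_arm([
  {"fingers":0.3,"slide":[-14,0,0],"angular":[0,0,0]},
  {"fingers":0.3,"slide":[-25,0,0],"angular":[0,0,0]},
  {"fingers":0.3,"slide":[-29,0,0],"angular":[0,0,0]},
  {"fingers":0.3,"slide":[-32,0,0],"angular":[0,0,0]},
  {"fingers":0.3,"slide":[-35,0,0],"angular":[0,0,0]},
  {"fingers":0.3,"slide":[-38,0,0],"angular":[0,0,0]},
  {"fingers":0.3,"slide":[-41,0,0],"angular":[0,0,0]},
  {"fingers":0.3,"slide":[-44,0,0],"angular":[0,0,0]},
  {"fingers":0.3,"slide":[-47,0,0],"angular":[0,0,0]},
  {"fingers":0.3,"slide":[-47,0,0],"angular":[0,0,0]},
])

```text
clock: 5.52
tcp_pos: [0.6317, 0.0888, -0.0016]
orientation: [-0.0, 0.742, 0.67, -0.001]
wrist_force: [0.3, 0.2, -0.2]
finger_gap: 0.06
grip_force: 0.0
```

```bash
python3 - <<'E'
from h import *
to(dk(-160,5,0),YAW); print(indock(get_state()["tcp_pos"]))
s=read_camera("scene"); p=read_camera("side")
for k,q in(("stand",[.631,.081,-1.64]),("flat",[.628,.05,-1.65])):
    r=fit([p],k,q); print(k,np.round(r[0],4),indock(r[0]),round(r[1],3))
a=cv2.resize(p["color"][130:270,200:330],(390,420),interpolation=cv2.INTER_CUBIC)
c=cv2.resize(s["color"][190:310,230:360],(400,369),interpolation=cv2.INTER_CUBIC)
m=np.zeros((420,800,3),np.uint8); m[:,:390]=a; m[:369,400:]=c
cv2.imwrite("pics/m7.png",m[:,:,::-1])
E
```

```text
t 5.52 tcp [ 0.6317  0.0888 -0.0016] F [ 0.3  0.2 -0.2] gap 0.06 j [ 0.01  0.56 -0.1   0.92 -0.    1.69]
slide [-10.8  -0.   -1.6] ang [-0.   0.   0.1]
[-170.8    5. ]
stand [ 0.6327  0.0753 -1.5798] [-157.4    7.4] 0.499
flat [ 0.6346  0.0821 -1.7551] [-164.4    8.5] 0.412
```

View pics/m7.png

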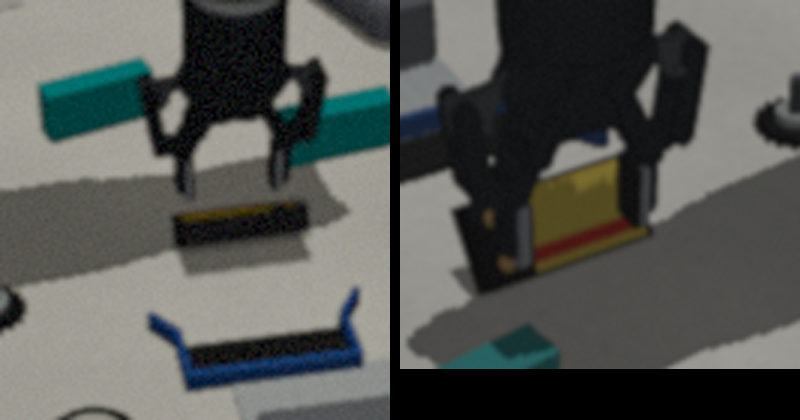

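The battery is tilting towards the dock: the top and label show at (240,213) in the side view, and the fingers are on the label. I'll push a little further.

>>> jog_arm([
  {"fingers":0.3,"slide":[-3,0,0],"angular":[0,0,0]},
  {"fingers":0.3,"slide":[-6,0,0],"angular":[0,0,0]},
  {"fingers":0.3,"slide":[-9,0,0],"angular":[0,0,0]},
  {"fingers":0.3,"slide":[-9,0,0],"angular":[0,0,0]},
  {"fingers":0.3,"slide":[-9,0,0],"angular":[0,0,0]},
  {"fingers":0.3,"slide":[-9,0,0],"angular":[0,0,0]},
  {"fingers":0.3,"slide":[-9,0,0],"angular":[0,0,0]},
])

```text
clock: 6.2
tcp_pos: [0.6312, 0.0806, -0.0013]
orientation: [0.0, 0.742, 0.67, 0.0]
wrist_force: [-0.4, -0.4, -0.4]
finger_gap: 0.0595
grip_force: 0.0
```

```bash
python3 - <<'E'
from h import *
to(dk(-160,5,0),YAW); print(indock(get_state()["tcp_pos"]))
s=read_camera("scene"); p=read_camera("side"); save(p,"sd8.png"); save(s,"sc8.png")
for P in([p],[s]):
  for k,q in(("stand",dk(-155,5,0)),("flat",dk(-126,5,0))):
    r=fit(P,k,[q[0],q[1],-1.65]); print(k,np.round(r[0],4),indock(r[0]),round(r[1],3))
E
```

```text
t 6.2 tcp [ 0.6312  0.0806 -0.0013] F [-0.4 -0.4 -0.4] gap 0.0595 j [ 0.    0.55 -0.1   0.91 -0.    1.67]
slide [-2.6 -0.4 -1.3] ang [0.  0.  0.1]
[-162.6    5.3]
stand [ 0.624   0.0339 -1.3659] [-115.3    3. ] 0.225
flat [ 0.628   0.047  -1.6456] [-128.8    5.7] 0.053
stand [ 0.6284  0.0545 -1.7289] [-136.3    5.2] 0.114
flat [ 0.6244  0.0438 -1.6779] [-125.2    2.4] 0.094
```

The battery now lies flat, centred about 128 mm in front of the dock and 4 mm off centre, with yaw within 1–2° of the dock. I'll back off 20 and lower to its rear side.

>>> jog_arm([
  {"fingers":0.3,"slide":[20,0,0],"angular":[0,0,0]},
  {"fingers":0.3,"slide":[20,0,0],"angular":[0,0,0]},
  {"fingers":0.3,"slide":[20,0,12],"angular":[0,0,0]},
  {"fingers":0.3,"slide":[20,0,20],"angular":[0,0,0]},
  {"fingers":0.3,"slide":[20,0,24],"angular":[0,0,0]},
  {"fingers":0.3,"slide":[20,0,28],"angular":[0,0,0]},
  {"fingers":0.3,"slide":[20,0,28],"angular":[0,0,0]},
  {"fingers":0.3,"slide":[20,0,28],"angular":[0,0,0]},
])

```text
clock: 6.97
tcp_pos: [0.6329, 0.1001, -0.0299]
orientation: [-0.0, 0.742, 0.67, -0.0]
wrist_force: [-0.2, -0.2, 1.0]
finger_gap: 0.0599
grip_force: 0.0
```

```bash
python3 - <<'E'
from h import *
to(dk(-182,5,-29),YAW); print(indock(get_state()["tcp_pos"]))
s=read_camera("scene"); p=read_camera("side"); w=wrist()
q=dk(-128,4,0)
for P in([p],[s],[w]):
    r=fit(P,"flat",[q[0],q[1],-1.66]); print(np.round(r[0],4),indock(r[0]),round(r[1],3))
a=cv2.resize(p["color"][130:270,200:330],(390,420),interpolation=cv2.INTER_CUBIC)
c=cv2.resize(s["color"][190:310,230:360],(400,369),interpolation=cv2.INTER_CUBIC)
m=np.zeros((420,800,3),np.uint8); m[:,:390]=a; m[:369,400:]=c
cv2.imwrite("pics/m9.png",m[:,:,::-1])
E
```

```text
t 6.97 tcp [ 0.6329  0.1001 -0.0299] F [-0.2 -0.2  1. ] gap 0.0599 j [ 0.03  0.59 -0.12  0.86 -0.    1.7 ]
slide [-0.1  0.1 -0.9] ang [-0.1  0.   0.1]
[-182.1    4.9]
[ 0.6287  0.0497 -1.6415] [-131.5    6. ] 0.077
[ 0.6124  0.041  -1.5743] [-121.2   -9.3] 0.182
[ 0.6274  0.0432 -1.6656] [-124.9    5.5] 0.043
```

View pics/m9.png

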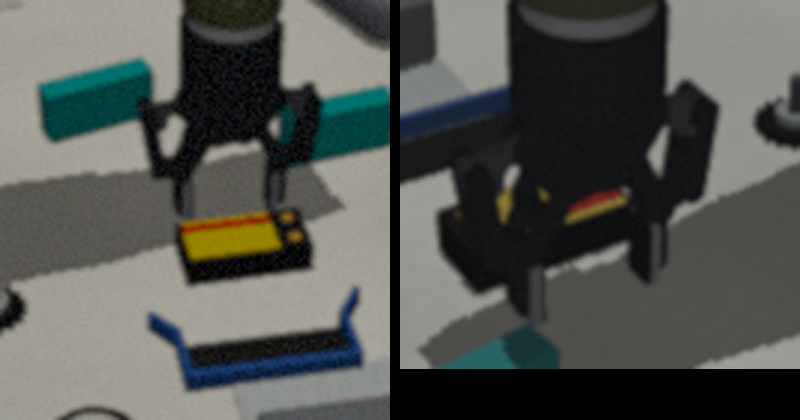

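The battery is flat with its yellow label up (side view (240,240)), and the fingers are low behind its rear side. Next is the push along the table, with a slight drift towards the centre line.

>>> jog_arm([
  {"fingers":0.3,"slide":[-10,0,0],"angular":[0,0,0]},
  {"fingers":0.3,"slide":[-18,0,0],"angular":[0,0,0]},
  {"fingers":0.3,"slide":[-23,0,0],"angular":[0,0,0]},
  {"fingers":0.3,"slide":[-28,0,0],"angular":[0,0,0]},
  {"fingers":0.3,"slide":[-34,-1,0],"angular":[0,0,0]},
  {"fingers":0.3,"slide":[-40,-2,0],"angular":[0,0,0]},
  {"fingers":0.3,"slide":[-46,-3,0],"angular":[0,0,0]},
  {"fingers":0.3,"slide":[-52,-4,0],"angular":[0,0,0]},
  {"fingers":0.3,"slide":[-58,-5,0],"angular":[0,0,0]},
  {"fingers":0.3,"slide":[-58,-5,0],"angular":[0,0,0]},
])

```text
clock: 7.95
tcp_pos: [0.622, 0.0419, -0.0292]
orientation: [0.0, 0.743, 0.67, -0.0]
wrist_force: [-0.4, 0.6, -0.9]
finger_gap: 0.0596
grip_force: 0.0
```

```bash
python3 - <<'E'
from h import *
to(dk(-58,0,-29),YAW); t=indock(get_state()["tcp_pos"]); print(t)
p=read_camera("side"); w=wrist()
q=dk(t[0]+34.5,1,0)
for P in([p],[w]):
    r=fit(P,"flat",[q[0],q[1],-1.67]); print(np.round(r[0],4),indock(r[0]),round(r[1],3))
    r=fit(P,"dock",D); print("dock",np.round(r[0],4),round(r[1],3))
E
```

```text
t 7.95 tcp [ 0.622   0.0419 -0.0292] F [-0.4  0.6 -0.9] gap 0.0596 j [-0.06  0.56 -0.17  0.84 -0.    1.61]
slide [-65.   -0.3  -0.2] ang [-0.   0.1  0.1]
[-123.     0.2]
[ 0.6181  0.013  -1.6893] [-93.9  -0.7] 0.085
dock [ 0.6103 -0.0755 -1.6815] 0.273
[ 0.6201  0.005  -1.673 ] [-86.2   2.2] 0.064
dock [ 0.6078 -0.0838 -1.6843] 1.502
```

The battery is tracking squarely and is centred to within 2 mm. I'll continue into the dock.

>>> jog_arm([
  {"fingers":0.3,"slide":[-6,0,0],"angular":[0,0,0]},
  {"fingers":0.3,"slide":[-12,0,0],"angular":[0,0,0]},
  {"fingers":0.3,"slide":[-18,0,0],"angular":[0,0,0]},
  {"fingers":0.3,"slide":[-24,0,0],"angular":[0,0,0]},
  {"fingers":0.3,"slide":[-30,0,0],"angular":[0,0,0]},
  {"fingers":0.3,"slide":[-36,0,0],"angular":[0,0,0]},
  {"fingers":0.3,"slide":[-42,0,0],"angular":[0,0,0]},
  {"fingers":0.3,"slide":[-48,0,0],"angular":[0,0,0]},
  {"fingers":0.3,"slide":[-54,0,0],"angular":[0,0,0]},
  {"fingers":0.3,"slide":[-54,0,0],"angular":[0,0,0]},
])

```text
clock: 8.88
tcp_pos: [0.6169, -0.0119, -0.0292]
orientation: [0.0, 0.743, 0.67, -0.0]
wrist_force: [-0.7, 0.4, -0.3]
finger_gap: 0.06
grip_force: 0.0
```

>>> jog_arm([
  {"fingers":0.3,"slide":[-2,0,0],"angular":[0,0,0]},
  {"fingers":0.3,"slide":[-4,0,0],"angular":[0,0,0]},
  {"fingers":0.3,"slide":[-6,0,0],"angular":[0,0,0]},
  {"fingers":0.3,"slide":[-6,0,0],"angular":[0,0,0]},
])

```text
clock: 9.22
tcp_pos: [0.6164, -0.0166, -0.0291]
orientation: [0.0, 0.742, 0.67, 0.0]
wrist_force: [-0.1, 0.8, -0.0]
finger_gap: 0.0598
grip_force: 0.3
```

```bash
python3 - <<'E'
from h import *
to(dk(-58,0,-29),YAW); t=indock(get_state()["tcp_pos"]); print(t)
p=read_camera("side"); q=dk(-28,1,0)
r=fit([p],"flat",[q[0],q[1],-1.67]); print(np.round(r[0],4),indock(r[0]),round(r[1],3))
E
```

```text
t 9.22 tcp [ 0.6164 -0.0166 -0.0291] F [-0.1  0.8 -0. ] gap 0.0598 j [-0.16  0.55 -0.19  0.83 -0.    1.52]
slide [-6.4 -0.8 -0.1] ang [0.  0.  0.1]
[-64.4   0.7]
[ 0.6146 -0.0387 -1.6751] [-42.2   1.2] 0.139
```

Creep forward until the stop resists.

>>> jog_arm([
  {"fingers":0.3,"slide":[-1.5,0,0],"angular":[0,0,0]},
  {"fingers":0.3,"slide":[-3,0,0],"angular":[0,0,0]},
  {"fingers":0.3,"slide":[-4,0,0],"angular":[0,0,0]},
  {"fingers":0.3,"slide":[-4,0,0],"angular":[0,0,0]},
])

```text
clock: 9.6
tcp_pos: [0.616, -0.0204, -0.0292]
orientation: [0.0, 0.742, 0.67, 0.0]
wrist_force: [-0.1, 2.5, 1.2]
finger_gap: 0.0593
grip_force: 0.9
```

>>> jog_arm([
  {"fingers":0.3,"slide":[-1,0,0],"angular":[0,0,0]},
  {"fingers":0.3,"slide":[-2,0,0],"angular":[0,0,0]},
  {"fingers":0.3,"slide":[-2,0,0],"angular":[0,0,0]},
])

```text
clock: 9.85
tcp_pos: [0.6158, -0.0223, -0.0292]
orientation: [-0.0, 0.742, 0.67, 0.0]
wrist_force: [0.6, 2.7, 0.7]
finger_gap: 0.0597
grip_force: 1.5
```

>>> jog_arm([
  {"fingers":0.3,"slide":[-1,0,0],"angular":[0,0,0]},
  {"fingers":0.3,"slide":[-2,0,0],"angular":[0,0,0]},
  {"fingers":0.3,"slide":[-2,0,0],"angular":[0,0,0]},
])

```text
clock: 10.1
tcp_pos: [0.6159, -0.0222, -0.0292]
orientation: [-0.001, 0.742, 0.671, 0.002]
wrist_force: [2.5, 10.4, 2.0]
finger_gap: 0.0595
grip_force: 4.8
```

Force rose to 10 N and the TCP stopped at the predicted -58 mm, so the battery is against the stop. One more small push, then back off.

>>> jog_arm([
  {"fingers":0.3,"slide":[-1,0,0],"angular":[0,0,0]},
  {"fingers":0.3,"slide":[-1,0,0],"angular":[0,0,0]},
])

```text
clock: 10.27
tcp_pos: [0.6159, -0.0222, -0.0291]
orientation: [-0.002, 0.742, 0.671, 0.002]
wrist_force: [1.4, 13.2, 1.5]
finger_gap: 0.0597
grip_force: 6.3
```

>>> jog_arm([
  {"fingers":0.3,"slide":[5,0,0],"angular":[0,0,0]},
  {"fingers":0.3,"slide":[20,0,0],"angular":[0,0,0]},
  {"fingers":0.3,"slide":[40,0,0],"angular":[0,0,0]},
  {"fingers":0.3,"slide":[60,0,0],"angular":[0,0,0]},
  {"fingers":0.3,"slide":[65,0,-30],"angular":[0,0,0]},
  {"fingers":0.3,"slide":[70,0,-70],"angular":[0,0,0]},
  {"fingers":0.3,"slide":[75,0,-110],"angular":[0,0,0]},
  {"fingers":0.3,"slide":[75,0,-150],"angular":[0,0,0]},
  {"fingers":0.3,"slide":[75,0,-180],"angular":[0,0,0]},
  {"fingers":0.3,"slide":[75,0,-180],"angular":[0,0,0]},
])

```text
clock: 11.1
tcp_pos: [0.627, 0.0495, 0.1586]
orientation: [0.005, 0.742, 0.67, 0.004]
wrist_force: [-0.1, -0.3, 0.7]
finger_gap: 0.0598
grip_force: 0.0
```

```bash
python3 - <<'E'
from h import *
print(get_state()["clock"],get_state()["tcp_pos"])
p=read_camera("side"); s=read_camera("scene"); w=wrist(); q=dk(-23.5,1,0)
for P in([p],[s],[w]):
    r=fit(P,"flat",[q[0],q[1],-1.67]); print(indock(r[0]),np.round(r[0][2],3),round(r[1],3))
    print([(n,np.round(ray(P[0],d["point"],0),3)) for n in("wheel","gear","glue") for d in tip_of(n,P[0])[:1]])
m=np.zeros((420,800,3),np.uint8)
m[:,:400]=cv2.resize(p["color"][165:291,200:320],(400,420),interpolation=cv2.INTER_CUBIC)
m[:,400:]=cv2.resize(w["color"][170:380,180:380],(400,420),interpolation=cv2.INTER_CUBIC)
cv2.imwrite("pics/m10.png",m[:,:,::-1])
E
```

```text
11.1 [0.62701405 0.04952309 0.1586091 ]
[-30.5   1.3] -1.775 0.312
[('wheel', array([ 0.475, -0.13 , -0.   ])), ('gear', array([0.435, 0.05 , 0.   ])), ('glue', array([ 0.775, -0.023,  0.   ]))]
[-23.3  -0.3] -1.722 0.037
[('wheel', array([ 0.46 , -0.147,  0.   ])), ('gear', array([0.44 , 0.043, 0.   ])), ('glue', array([ 0.773, -0.018,  0.   ]))]
[-23.3  -0.5] -1.679 0.064
[('gear', array([0.438, 0.037, 0.   ])), ('glue', array([ 0.775, -0.024,  0.   ]))]
```

View pics/m10.png

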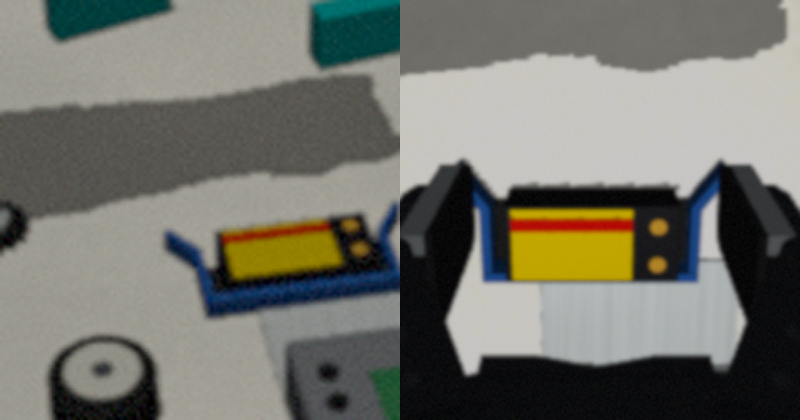

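The battery lies flat in the dock, label up and square against the back stop: at (600,245) in the wrist half, fitted centre at -23.3 mm against an ideal -23.5. The bystanders have not moved.

```bash
python3 -c "
from workcell import *
print(hand_in())"
```

```text
the job is handed in; nothing more can be done
None
```

The battery was pushed over label-up and slid into the dock until it sat square against the back stop; the wheel, gear and glue bottle stayed in place, and I handed the job in at about 11 s (no verdict was returned).

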